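# Scan the label of the specimen tub

## Task

Take the hand scanner out of its charging dock and scan the label on the lid of the large round tub: hold the scanner upright with its window about 5 cm above the middle of the label, the long side of its nose along the long side of the label, and keep it still there for two seconds. Then lower the scanner upright into the dock's pocket again, without dropping it, and let go of it. Leave the tub standing where it is.

Things in the scene. Friction and masses are not known exactly. Their poses are not given: they have to be found in the camera images.
- scanner_grip (a point): Middle of the grip of a cordless hand scanner, 160 g, 110 mm tall, standing upright on its nose in the dock. The grip is a straight white column, 40 mm (x) by 28 mm (y), from 30 to 110 mm above the underside; this point is 72 mm above the underside: pinch here from above, closing along y. z up, x along the long side of the nose; both ways round are alike.
- scanner_window (a point): Centre of the scanner's reading window, the middle of its flat underside, which looks along the scanner's -z; 72 mm straight below the grip point, same axes. The nose around it is a grey block 72 mm long (x) by 40 mm (y), 30 mm high.
- tub_label (a point): Centre of the label on the lid of the large round tub: grey plastic, 66 mm high, round lid 108 mm across, loose, 350 g. The label is white paper, 56 mm long (x) by 30 mm (y), with black bars; the point lies on the lid's top, 66 mm above the table; z up. Square and flat boxes and a small pot nearby carry labels too and are not meant.
- dock_pocket (a point): Centre of the pocket's floor, 12 mm above the table, in the charging dock: a low grey tray 104 mm (x) by 72 mm (y), fixed. The pocket is 88 mm (x) by 56 mm (y) and 8 mm deep (rim top 20 mm above the table): the nose has 8 mm of play on every side. z up. The scanner stands in it with its x along this x, either way round.
There are look-alikes about, which are no part of the job. Leave any orange look-alike of the part that bears tub_label alone. Leave any green look-alike of the part that bears dock_pocket alone.

How it is judged (in metres and radians):
On the way, in this order (a step that is already met when the one before it is completed fails the run):
1. the scanner is held upright and still, its window over the tub's label, for a second (horizontal distance between scanner_window and tub_label below 0.018 m and z of scanner_window in the frame of tub_label between 0.025 and 0.08 m and angle between scanner_window's own z axis and vertical below 0.2 rad and angle between the x axis of scanner_window and the x axis of tub_label, either way round below 0.26 rad and linear speed of scanner below 0.02 m/s and angular speed of scanner below 0.2 rad/s and contact force between the fingers and scanner above 0.5 N), for 1 s.
2. the scanner, still in the fingers, is lowered into the dock's pocket (horizontal distance between scanner_window and dock_pocket below 0.016 m and z of scanner_window in the frame of dock_pocket below 0.012 m and contact force between the fingers and scanner above 0.3 N).
At the end, for the whole second after the job is handed in: The label has been read; the scanner stands upright (within 6 degrees) on the floor of the dock's pocket (its underside at most 5 mm above it), within 14 mm of the pocket's centre, released and at rest; the tub is within 20 mm of where it stood (horizontal distance between scanner_window and dock_pocket below 0.014 m and z of scanner_window in the frame of dock_pocket below 0.005 m and angle between scanner_window's own z axis and vertical below 0.1 rad and linear speed of scanner below 0.02 m/s and distance of tub_label from where it was at the start of the episode below 0.02 m); the robot touches nothing.
It fails at once if the tub is pushed away or tipped (more than 20 mm) (distance of tub_label from where it was at the start of the episode above 0.02 m).
It also fails if it takes over 48 s, if anything falls off the work surface, if the arm or the gripper's body presses on something with over 40 N, if the wrist force passes 120 N, or if a joint passes its speed limit or range.

## Robot

A 6-joint arm with a two-finger parallel gripper is mounted at the origin on the work surface. World frame = base frame: x ahead of the robot, y to its left, z up, the work surface at z = 0. Lengths are in mm, angles in rad, forces in N, time in s.
With the tool pointing down it reaches from about 400 to 925 mm from the base axis. Payload 12.5 kg.
Tool frame: the origin (TCP) lies on the centre line of the jaws, within the pads' length; the fingertips stand 17 mm ahead of it and the grasp point (between the pads) lies 2 mm behind it; z points along the fingers, y is the line along which they close (so a half turn about z gives the same grasp; the last joint's range is limited). The gripper opens to 95 mm and grips with 3 to 60 N. Pads are 20 mm wide; open, the fingers measure 119 mm over their backs; the gripper's body (75 mm by 180 mm) begins 59 mm behind the grasp point.
Start: joints at [1.005, 0.491, 1.559, -0, 1.092, -0.106], TCP at [277.342, 560.113, 231.661] pointing down, gripper open.
Joint ranges: [-3.1, 3.1], [-0.84, 2.19], [0.05, 2.79], [-1.13, 4.28], [0.06, 2.93], [-2.69, 2.69]. Speed limits (rad/s): [2.22, 2.22, 2.79, 3.14, 3.14, 3.14].

## Interface

Orientations are given as [roll, pitch, yaw] about the fixed x, y, z axes, in that order (R = Rz(yaw) Ry(pitch) Rx(roll)).
In Python, from cell import env gives the robot as it stands.
- The arm moves only by the tool drive_tool, never from a script. Its argument "deltas" is text: rows parted by semicolons, each of 4 numbers parted by spaces: the shift along the world's x, y, z normalised to -1 to 1, where 1 is 100 mm, then the turn about the world's z normalised to -1 to 1, where 1 is 180 degrees. A call has 1 to 10 rows; each row shifts and turns the commanded pose from where the row before left it; what a row does not reach is not made up. A row lasts 1/12 s, in which the tool goes at most 41.7 mm and 7.16 degrees, less where a joint would pass 70% of its speed; a pose out of reach is approached as far as the arm can. A call with a number of a shift or a turn outside -1 to 1 is refused whole. A call with a gripper value outside its range is refused whole. "gripper" is the closure, from 0 (fully open) to 1 (shut), set as the call begins (left out, the last holds). The fingers move at their own pace and stop on an object; the grip force is fixed at half the most. Time passes only in rows, so rows that do not move let the fingers close. It gives the time, the measured TCP pose, the force, the opening and the grip force at its end, in the units of the state.
- env.state(): the state, without advancing time (a new reading comes with each control period).
- env.read_camera(name): name is "scene" or "top"; returns (picture, depth): 480x640x3 uint8, red, green, blue; 480x640 float32, mm along the optical axis (not along the pixel's ray), 0 where there is no reading.
- env.camera_params(name): a dict with "mtx" (3x3 intrinsics, pixels), "camera_from_world" (4x4, takes a point from world to camera coordinates). Camera axes: x right, y down, z forward; pixel columns grow to the right and rows downward; lengths in mm; the calibration is good to about 2 mm. A picture is of the moment at which its call begins. camera_params takes no time and is no camera call.
- env.job_done(): hands the job in; it is judged then, once.
The state is a dict: "t": time; "joints": joint angles; "qvel": joint speeds; "tau": joint torques, N m; "eef_pos": TCP position; "tcp_rot": TCP orientation; "ft_force": force on the tool from outside, world axes, zero at the start; "moment": the same for the moment, N m; "opening": opening from 0.0 (shut) to 1.0 (fully open); "grip_force": force on a finger pad.
Only numpy, scipy, OpenCV 4.12 (cv2) and the standard library are available. Lean on these libraries where they do the work, as an engineer would, in place of code of your own. Each camera call takes 0.05 s, during which the arm holds its last target. There are 200 camera calls.

## Working session

There is one attempt and no reset: what is moved stays moved. The work goes in short steps, Python scripts to look and compute and a tool call to move; the robot and the scene stay as the last step left them, time stands still between calls to the robot, and variables do not carry over. Pictures are saved under pics/ and viewed, at most 10 in all, crops included, and the job is handed in when it is done.

Besides the shell and the picture viewer there is one more tool, called after ">>>" as a command line: name --argument value ..., lists and objects as JSON in quotes. drive_tool: Moves the arm, as the interface text tells. Its arguments: {"type":"object","properties":{"deltas":{"type":"string"},"gripper":{"type":"number"}},"required":["deltas"]}

```bash
mkdir -p pics; cat > h.py <<'E'
from cell import env
import numpy as np, cv2
def shot(n,f):
    p,d=env.read_camera(n); cv2.imwrite(f'pics/{f}.png',p[:,:,::-1]); np.savez(f'pics/{f}.npz',p=p,d=d); return p,d
def world(n,d):
    c=env.camera_params(n); K=c['mtx'];T=np.linalg.inv(c['camera_from_world'])
    v,u=np.indices(d.shape); P=np.stack([(u-K[0,2])/K[0,0]*d,(v-K[1,2])/K[1,1]*d,d],-1)
    return P@T[:3,:3].T+T[:3,3]
E
python3 - <<'E'
from h import *
for n in('top','scene'):
    shot(n,n+'0'); T=np.linalg.inv(env.camera_params(n)['camera_from_world']); print(n,T.round(2))
s=env.state();print(s['t'],s['eef_pos'],s['tcp_rot'],s['opening'])
E
```

```text
top [[-0.0000e+00 -9.8000e-01  1.8000e-01  3.3647e+02]
 [-1.0000e+00  0.0000e+00 -0.0000e+00 -1.0660e+01]
 [ 0.0000e+00 -1.8000e-01 -9.8000e-01  9.1207e+02]
 [ 0.0000e+00  0.0000e+00  0.0000e+00  1.0000e+00]]
scene [[-7.8000e-01  4.4000e-01 -4.5000e-01  1.0093e+03]
 [ 6.3000e-01  5.5000e-01 -5.5000e-01  6.3946e+02]
 [ 1.0000e-02 -7.1000e-01 -7.1000e-01  9.2496e+02]
 [ 0.0000e+00  0.0000e+00  0.0000e+00  1.0000e+00]]
0.1 [277.2317607  559.93559214 231.10495259] [-3.14058222e+00 -1.02998272e-04  2.68179540e+00] 0.9947323822224504
```

View pics/top0.png

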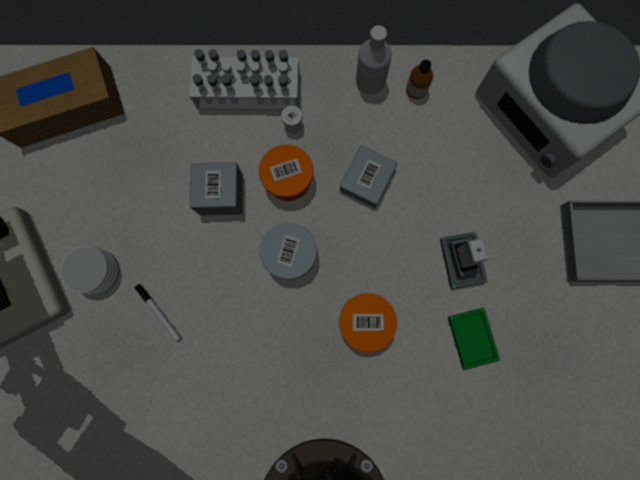

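View pics/scene0.png

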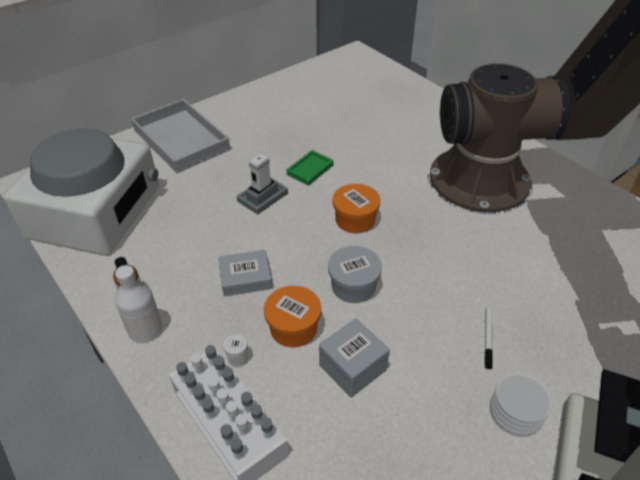

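The top view shows the grey tub with its label at about (288,251), the dock at (464,261) and the scanner's top at (478,251). The orange tubs and the green tray are look-alikes. Next I measure.

```bash
python3 - <<'E'
from h import *
z=np.load('pics/top0.npz');p=z['p'].astype(int);W=world('top',z['d'])
v,u=np.indices(p.shape[:2]); g=p.sum(2)
def rect(m,name):
    q=W[m][:,:2].astype(np.float32); r=cv2.minAreaRect(q); b=cv2.boxPoints(r)
    e=b[1]-b[0],b[2]-b[1]; l=max(e,key=np.linalg.norm)
    print(name,m.sum(),np.round(r[0],1),np.round(r[1],1),'long dir deg',round(np.degrees(np.arctan2(l[1],l[0]))%180,1),'z',np.median(W[m][:,2]).round(1),'mean',q.mean(0).round(1))
box=lambda a,b,c,d:(u>=a)&(u<b)&(v>=c)&(v<d)
Z=W[...,2]
t=box(250,330,215,290)
rect(t&(Z>56)&(Z<76),'lid')
lid=t&(Z>56)&(Z<76); c=W[lid][:,:2].mean(0)
near=lid&(np.hypot(W[...,0]-c[0],W[...,1]-c[1])<42)
print(np.percentile(g[near],[5,25,50,75,95]))
med=np.median(g[near]); rect(near&(abs(g-med)>90),'label')
s=box(430,500,220,300)
rect(s&(Z>95)&(Z<140),'scantop')
rect(s&(Z>11)&(Z<26),'dock')
print(W[251,478],W[251,288])
n=box(430,500,220,300)
for r in range(228,292,6): print(r,Z[r,436:496:4].round().astype(int))
z=np.load('pics/scene0.npz');p=z['p'].astype(int);W=world('scene',z['d']);Z=W[...,2]
s=box(225,300,140,215)
rect(s&(Z>112)&(Z<132),'scantop');rect(s&(Z>13)&(Z<26),'dock'); 
rect(s&(Z>55)&(Z<132),'col')
t=box(322,388,244,305);lid=t&(Z>60)&(Z<72);rect(lid,'lid');c=np.median(W[lid][:,:2],0)
g=p.sum(2);near=lid&(np.hypot(W[...,0]-c[0],W[...,1]-c[1])<42);med=np.median(g[near]); rect(near&(abs(g-med)>90),'label')
E
```

```text
lid 2500 [472.2  67.8] [106.  104.5] long dir deg 0.2 z 66.7 mean [471.5  67.4]
[176.2 249.  254.  259.  295. ]
label 57 [473.6  68.6] [18.6 38.4] long dir deg 164.7 z 67.6 mean [471.5  69. ]
scantop 443 [ 464.7 -274.3] [40.4 29. ] long dir deg 13.0 z 121.7 mean [ 463.3 -271.5]
dock 896 [ 461.8 -279. ] [104.1  73. ] long dir deg 9.8 z 19.2 mean [ 453.4 -273.3]
[ 461.40632068 -272.65995209  123.87334957] [470.76130027  68.68260514  65.39576663]
228 [ 1  2  1  4  1  4 -2  1  2  0  0 -3  2  0 -1]
234 [-1  1 -1  0  0 -1 20 23 20 20 19  0  1 -1  0]
240 [  1   3  22  15  10  41  43  41  41 124 122 123   3   0   0]
246 [ -2 912  19  14  41  48  66  90 113 122 123 123 124   2   0]
252 [  2   2  17  20  29  45  59  84 104 121 124 122 124   2   0]
258 [  1   0   5  24  22  42  49  73  93 113 119 122 123 121   2]
264 [ 0  0  0 19 14 35 48 63 82 70 46 20  2  0 -1]
270 [ 0 -1 -1 16 21 21 42 45 41 44 42 15 21  1  5]
276 [ 0 -1  2  5 20 12 33 10 13 12 15 13 20  1  4]
282 [ 1  3  1 -2 22 11 10 20 25 20 24 22 21  1 -1]
288 [-1  1  3  0  5  1  1  3  1  3  2  1 -5  1  1]
scantop 208 [ 462.4 -273.3] [44.7 30.2] long dir deg 11.4 z 122.6 mean [ 465.7 -269.7]
dock 633 [ 451.3 -349.3] [208.7 229.2] long dir deg 119.0 z 20.4 mean [ 440.9 -277.3]
col 583 [ 463.3 -272.6] [46.5 31.5] long dir deg 11.0 z 99.4 mean [ 467.9 -266.1]
lid 1785 [471.3  68.6] [109.3 107.4] long dir deg 66.6 z 68.0 mean [473.7  71.9]
label 75 [471.4  69.6] [25.  53.4] long dir deg 162.0 z 68.8 mean [473.2  68.6]
```

```bash
python3 - <<'E'
import cv2,numpy as np
a=cv2.imread('pics/top0.png');b=cv2.imread('pics/scene0.png')
A=[cv2.resize(x,(390,390),interpolation=cv2.INTER_CUBIC) for x in (a[210:295,247:332],a[218:298,425:505])]
cv2.imwrite('pics/c1.png',np.clip(np.hstack(A)*1.6,0,255))
E
```

```text
[ WARN:0@0.064] global loadsave.cpp:1063 imwrite_ Unsupported depth image for selected encoder is fallbacked to CV_8U.
```

View pics/c1.png

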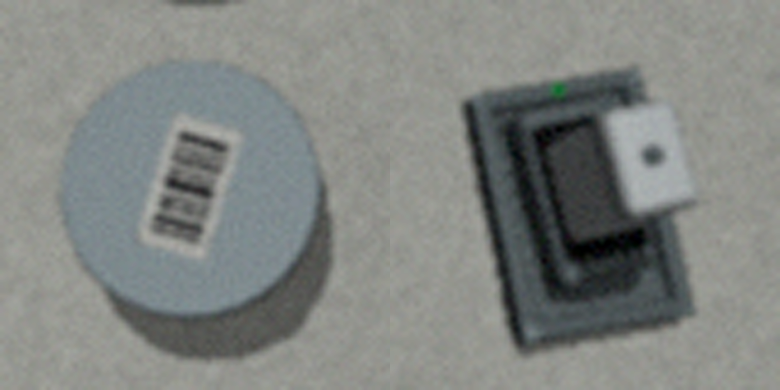

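The crop shows the label's long side pointing up and slightly right (about -17° in the world). The scanner stands at about (463.5, -273.3) and 11.5°, in a dock centred at (462, -279) and 10°. Now I move.

>>> drive_tool --deltas "0.13 -0.3 0 -0.038;0.13 -0.3 0 -0.038;0.13 -0.3 0 -0.038;0.13 -0.3 0 -0.038;0.13 -0.3 0 -0.038;0.13 -0.3 0 -0.038;0.13 -0.3 0 -0.038;0.13 -0.3 0 -0.038;0.13 -0.3 0 -0.038;0.13 -0.3 0 -0.038" --gripper 0

```text
t: 0.93
eef_pos: [407.6, 258.6, 231.6]
tcp_rot: [-3.141, 0.0, 1.482]
ft_force: [-0.1, 0.2, 0.3]
opening: 0.999
grip_force: 0.0
```

>>> drive_tool --deltas "0.1 -0.3 0 -0.038;0.1 -0.3 0 -0.038;0.1 -0.3 0 -0.038;0.1 -0.3 0 -0.038;0.1 -0.3 0 -0.038;0.05 -0.3 0 -0.038;0 -0.3 0 -0.038;0 -0.3 0 -0.038;0 -0.3 0 -0.038;0 -0.3 0 -0.038"

```text
t: 1.77
eef_pos: [462.0, -41.3, 231.5]
tcp_rot: [-3.141, 0.0, 0.288]
ft_force: [0.6, -0.8, -0.1]
opening: 1.003
grip_force: 0.0
```

>>> drive_tool --deltas "0 -0.3 0 -0.028;0 -0.3 0 0;0 -0.3 0 0;0 -0.3 0 0;0 -0.3 0 0;0 -0.3 0 0;0 -0.3 0 0;0.01 -0.22 0 0;0 0 0 0;0 0 0 0"

```text
t: 2.6
eef_pos: [463.0, -272.5, 231.1]
tcp_rot: [-3.141, 0.001, 0.204]
ft_force: [0.4, -0.2, 0.0]
opening: 1.003
grip_force: 0.0
```

```bash
python3 - <<'E'
from h import *
p,d=shot('scene','s1'); cv2.imwrite('pics/c2.png',cv2.resize(p[40:240,160:360,::-1],(600,600)))
W=world('scene',d);v,u=np.indices(d.shape);Z=W[...,2]
m=(u>225)&(u<300)&(v>140)&(v<215)&(Z>112)&(Z<132)
q=W[m];print(len(q),cv2.minAreaRect(q[:,:2].astype(np.float32)) if len(q) else 0)
print(env.state()['eef_pos'],env.state()['tcp_rot'])
E
```

```text
209 ((465.03155517578125, -272.25732421875), (43.351280212402344, 31.615007400512695), 8.378283500671387)
[ 463.01447889 -271.6305703   231.2424265 ] [-3.14073056e+00  5.89407387e-04  2.05390308e-01]
```

View pics/c2.png

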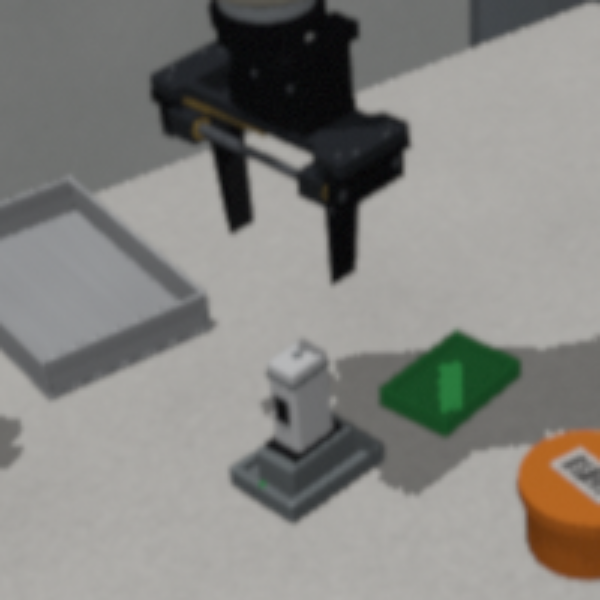

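The gripper is lined up straight above the scanner (c2 at about (300,390)), with the fingers on either side. I descend.

>>> drive_tool --deltas "0.01 -0.01 -0.25 0;0 0 -0.25 0;0 0 -0.25 0;0 0 -0.25 0;0 0 -0.25 0;0 0 -0.15 0;0 0 -0.09 0;0 0 0 0;0 0 0 0"

```text
t: 3.4
eef_pos: [464.6, -272.4, 83.0]
tcp_rot: [-3.142, 0.0, 0.207]
ft_force: [0.2, 0.1, -0.5]
opening: 1.0
grip_force: 0.0
```

>>> drive_tool --deltas "0 0 0 0;0 0 0 0;0 0 0 0;0 0 0 0;0 0 0 0;0 0 0 0;0 0 0 0;0 0 0 0;0 0 0 0;0 0 0 0" --gripper 1

```text
t: 4.23
eef_pos: [464.3, -272.9, 82.6]
tcp_rot: [3.142, 0.0, 0.206]
ft_force: [0.1, 0.2, -0.0]
opening: 0.355
grip_force: 0.0
```

>>> drive_tool --deltas "0 0 0 0;0 0 0 0;0 0 0 0;0 0 0 0;0 0 0 0;0 0 0 0"

```text
t: 4.73
eef_pos: [464.4, -272.9, 82.7]
tcp_rot: [3.141, -0.0, 0.206]
ft_force: [-0.5, -0.5, 0.1]
opening: 0.295
grip_force: 30.0
```

>>> drive_tool --deltas "0 0 0.05 0;0 0 0.1 0;0 0 0.15 0;0 0 0.2 0;0 0 0.2 0;0 0 0.2 0;0 0 0.2 0;0 0 0.2 0;0 0 0.1 0;0 0 0 0"

```text
t: 5.57
eef_pos: [464.9, -273.2, 225.2]
tcp_rot: [3.138, -0.003, 0.206]
ft_force: [1.2, 0.5, -2.1]
opening: 0.291
grip_force: 30.0
```

>>> drive_tool --deltas "0 0.08 0 -0.005;0 0.15 0 -0.01;0 0.2 0 -0.01;0 0.25 0 -0.015;0.01 0.25 0 -0.015;0.01 0.25 0 -0.015;0.01 0.25 0 -0.015;0.01 0.25 0 -0.015;0.01 0.25 0 -0.015;0.01 0.25 0 -0.015"

```text
t: 6.4
eef_pos: [469.7, -53.6, 221.7]
tcp_rot: [-3.142, 0.002, -0.205]
ft_force: [0.9, 0.4, -1.1]
opening: 0.293
grip_force: 30.0
```

>>> drive_tool --deltas "0.01 0.25 0 -0.015;0 0.25 0 -0.015;0 0.25 0 0;0 0.2 0 0;0 0.15 0 0;0 0.1 0 0;0 0.04 0 0;0 0 0 0;0 0 0 0;0 0 0 0"

```text
t: 7.23
eef_pos: [471.4, 68.4, 222.5]
tcp_rot: [3.141, 0.0, -0.297]
ft_force: [-0.2, -0.5, -1.6]
opening: 0.293
grip_force: 30.0
```

```bash
python3 - <<'E'
from h import *
p,d=shot('scene','s2'); cv2.imwrite('pics/c3.png',cv2.resize(p[120:320,260:460,::-1],(600,600)))
W=world('scene',d);Z=W[...,2];g=p.astype(int)
e=np.array(env.state()['eef_pos']);print(e,env.state()['tcp_rot'])
r=np.hypot(W[...,0]-e[0],W[...,1]-e[1])
m=(r<60)&(Z>140)&(Z<205)
for a,b in((140,146),(146,155),(155,165),(165,180),(180,200)):
    k=m&(Z>=a)&(Z<b);print(a,k.sum(),cv2.minAreaRect(W[k][:,:2].astype(np.float32)) if k.sum() else 0)
print(np.percentile(Z[m],[1,5]))
E
```

```text
[471.37079091  68.42012356 222.54756523] [ 3.14135553e+00  1.48511289e-04 -2.97299295e-01]
140 0 0
146 4 ((486.855224609375, 80.72943878173828), (1.6603152751922607, 32.14461135864258), 73.93733215332031)
155 141 ((481.43792724609375, 81.23648071289062), (35.3151969909668, 79.15841674804688), 46.52080154418945)
165 250 ((482.2308044433594, 80.07220458984375), (36.1973762512207, 79.26792907714844), 43.71067428588867)
180 466 ((471.0228271484375, 70.52055358886719), (44.08866500854492, 73.62306213378906), 68.5892333984375)
[155.88692727 159.17329254]
```

View pics/c3.png

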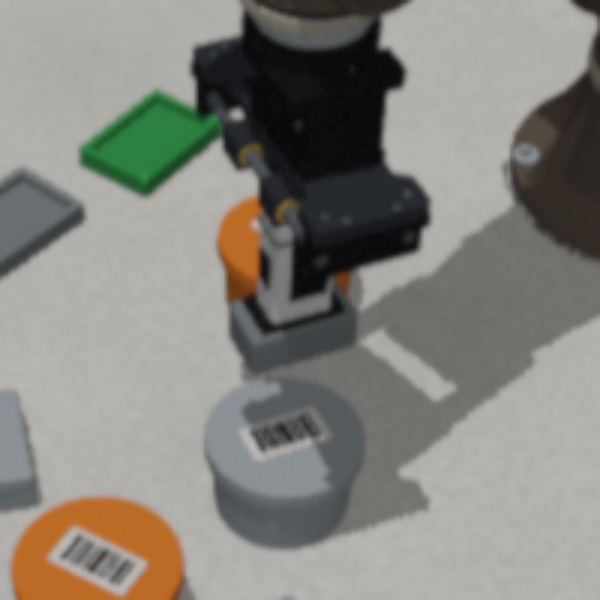

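The scanner is held upright, with its nose along the label's long side (nose about (295,330), label about (285,432) in the crop). I lower it by 36 mm and hold for over two seconds.

>>> drive_tool --deltas "0 0 -0.08 0;0 0 -0.1 0;0 0 -0.1 0;0 0 -0.06 0;0 0 -0.02 0;0 0 0 0;0 0 0 0;0 0 0 0;0 0 0 0;0 0 0 0"

```text
t: 8.12
eef_pos: [471.5, 69.1, 187.0]
tcp_rot: [-3.141, -0.001, -0.296]
ft_force: [-0.5, -0.1, -1.4]
opening: 0.292
grip_force: 30.0
```

>>> drive_tool --deltas "0 0 0 0;0 0 0 0;0 0 0 0;0 0 0 0;0 0 0 0;0 0 0 0;0 0 0 0;0 0 0 0;0 0 0 0;0 0 0 0"

```text
t: 8.95
eef_pos: [471.3, 69.1, 186.7]
tcp_rot: [3.142, 0.0, -0.296]
ft_force: [1.0, 0.4, -1.4]
opening: 0.294
grip_force: 30.0
```

>>> drive_tool --deltas "0 0 0 0;0 0 0 0;0 0 0 0;0 0 0 0;0 0 0 0;0 0 0 0;0 0 0 0;0 0 0 0;0 0 0 0;0 0 0 0"

```text
t: 9.78
eef_pos: [471.3, 69.1, 186.6]
tcp_rot: [3.142, 0.0, -0.296]
ft_force: [-0.5, 0.0, -1.5]
opening: 0.295
grip_force: 30.0
```

>>> drive_tool --deltas "0 0 0 0;0 0 0 0;0 0 0 0;0 0 0 0;0 0 0 0;0 0 0 0;0 0 0 0;0 0 0 0;0 0 0 0;0 0 0 0"

```text
t: 10.62
eef_pos: [471.4, 69.1, 186.7]
tcp_rot: [3.142, -0.0, -0.296]
ft_force: [-0.5, 0.8, -1.5]
opening: 0.291
grip_force: 30.0
```

>>> drive_tool --deltas "0 0 0.08 0;0 0 0.1 0;0 0 0.1 0;0 -0.1 0.06 0;0 -0.15 0.02 0;0 -0.2 0 0.01;0 -0.2 0 0.01;0 -0.2 0 0.01;0 -0.25 0 0.015;0 -0.25 0 0.015"

```text
t: 11.45
eef_pos: [471.1, -67.5, 223.1]
tcp_rot: [3.141, -0.0, -0.105]
ft_force: [0.3, -0.9, -1.3]
opening: 0.293
grip_force: 30.0
```

```bash
python3 - <<'E'
from h import *
R=lambda q:(len(q),*[np.round(x,1) for x in cv2.minAreaRect(q[:,:2].astype(np.float32))])
for n in('top','scene'):
    p,d=shot(n,n+'3');W=world(n,d);Z=W[...,2]
    m=(np.hypot(W[...,0]-462,W[...,1]+279)<75)
    k=(m&(Z>8)&(Z<26)).astype(np.uint8); k=cv2.morphologyEx(k,cv2.MORPH_OPEN,np.ones((3,3)))>0
    k2=(m&(Z>8)&(Z<16)).astype(np.uint8); k2=cv2.morphologyEx(k2,cv2.MORPH_OPEN,np.ones((3,3)))>0
    print(n,'tray',R(W[k]),'pocket',R(W[k2]))
    W0=world(n,np.load(f'pics/{n}0.npz')['d']);m=(np.hypot(W0[...,0]-462,W0[...,1]+279)<60)&(W0[...,2]>37)&(W0[...,2]<46)
    print('nose',R(W0[m]))
E
```

```text
top tray (1377, array([ 461.8, -279.7]), array([104.4,  72.8]), np.float64(8.8)) pocket (909, array([ 462.6, -281. ]), array([88.1, 55.4]), np.float64(9.0))
nose (277, array([ 464.8, -274.4]), array([72. , 39.9]), np.float64(12.4))
scene tray (1026, array([ 460.2, -277.6]), array([107.9,  77.7]), np.float64(9.5)) pocket (205, array([ 457.7, -284.8]), array([81., 53.]), np.float64(16.6))
nose (153, array([ 463.1, -272.3]), array([73.6, 42.4]), np.float64(11.9))
```

>>> drive_tool --deltas "-0.01 -0.25 0 0.015;-0.01 -0.25 0 0.015;-0.01 -0.25 0 0.015;-0.01 -0.25 0 0.015;-0.01 -0.25 0 0.015;-0.01 -0.25 0 0.009;-0.01 -0.25 0 0;-0.01 -0.2 0 0;-0.01 -0.11 0 0;0 -0.05 0 0"

```text
t: 12.38
eef_pos: [462.0, -278.0, 222.7]
tcp_rot: [3.142, 0.0, 0.154]
ft_force: [-0.3, 1.0, -1.5]
opening: 0.292
grip_force: 30.0
```

>>> drive_tool --deltas "0 0 -0.1 0;0 0 -0.2 0;0 0 -0.2 0;0 0 -0.2 0;0 0 -0.2 0;0 0 -0.15 0;0 0 -0.05 0;0 0 0 0;0 0 0 0"

```text
t: 13.13
eef_pos: [462.6, -276.3, 112.9]
tcp_rot: [-3.142, 0.0, 0.157]
ft_force: [0.6, -0.3, -1.0]
opening: 0.296
grip_force: 30.0
```

>>> drive_tool --deltas "0 0 -0.06 0;0 0 -0.06 0;0 0 -0.04 0;0 0 0 0;0 0 0 0;0 0 0 0"

```text
t: 13.63
eef_pos: [462.4, -277.0, 96.8]
tcp_rot: [3.141, -0.0, 0.156]
ft_force: [-0.3, 0.9, -1.0]
opening: 0.293
grip_force: 30.0
```

>>> drive_tool --deltas "0 -0.01 -0.04 0;0 0 -0.04 0;0 0 -0.03 0;0 0 -0.02 0;0 0 0 0;0 0 0 0;0 0 0 0"

```text
t: 14.22
eef_pos: [462.4, -277.9, 83.7]
tcp_rot: [3.141, -0.0, 0.156]
ft_force: [0.2, -0.4, -1.3]
opening: 0.291
grip_force: 30.0
```

>>> drive_tool --deltas "0 0 -0.01 0;0 0 0 0;0 0 0 0;0 0 0 0;0 0 0 0"

```text
t: 14.63
eef_pos: [462.3, -277.9, 82.7]
tcp_rot: [3.141, -0.0, 0.156]
ft_force: [1.0, -0.2, -1.6]
opening: 0.297
grip_force: 30.0
```

```bash
python3 - <<'E'
from h import *
p,d=shot('scene','s4'); cv2.imwrite('pics/c4.png',cv2.resize(p[80:230,180:330,::-1],(600,600)))
E
```

```text
(no output)
```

View pics/c4.png

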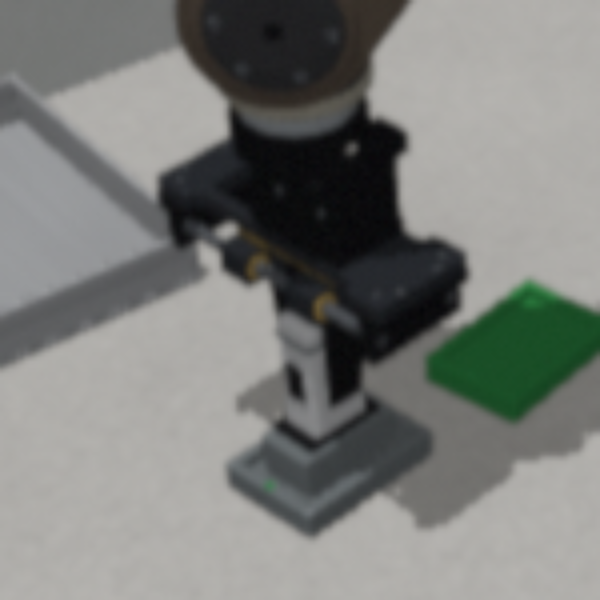

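The nose sits inside the pocket (c4 at about (325,450)), but the fingers still carry its weight. I press it down until the force changes.

>>> drive_tool --deltas "0 0 -0.01 0;0 0 0 0;0 0 0 0;0 0 0 0"

```text
t: 15.02
eef_pos: [462.4, -277.9, 82.7]
tcp_rot: [3.141, -0.0, 0.156]
ft_force: [-3.2, 1.7, 11.8]
opening: 0.293
grip_force: 30.0
```

Contact with the floor (about 12 N), so I release slowly and back off.

>>> drive_tool --deltas "0 0 0.003 0;0 0 0 0;0 0 0 0;0 0 0 0;0 0 0 0;0 0 0 0;0 0 0 0;0 0 0 0;0 0 0 0;0 0 0 0" --gripper 0

```text
t: 15.85
eef_pos: [462.3, -277.9, 81.9]
tcp_rot: [3.142, 0.0, 0.156]
ft_force: [-0.1, 1.1, -0.0]
opening: 0.937
grip_force: 0.0
```

>>> drive_tool --deltas "0 0 0 0;0 0 0 0;0 0 0 0;0 0 0 0;0 0 0.05 0;0 0 0.1 0;0 0 0.2 0;0 0 0.25 0;0 0 0.3 0;0 0 0.3 0"

```text
t: 16.68
eef_pos: [462.1, -277.7, 204.0]
tcp_rot: [3.142, 0.0, 0.156]
ft_force: [0.7, 0.0, 1.0]
opening: 0.996
grip_force: 0.0
```

>>> drive_tool --deltas "0 0.2 0.2 0;0 0.3 0 0;0 0.3 0 0;0 0.3 0 0;0 0.3 0 0;0 0.3 0 0;0 0.1 0 0;0 0 0 0;0 0 0 0;0 0 0 0"

```text
t: 17.52
eef_pos: [462.6, -98.8, 222.3]
tcp_rot: [3.141, -0.001, 0.156]
ft_force: [-0.3, 0.1, -0.1]
opening: 1.001
grip_force: 0.0
```

```bash
python3 - <<'E'
from h import *
R=lambda q:(len(q),*[np.round(x,1) for x in cv2.minAreaRect(q[:,:2].astype(np.float32))])
p,d=shot('top','t5');W=world('top',d);Z=W[...,2];m=np.hypot(W[...,0]-462,W[...,1]+279)<70
for a,b in((37,46),(115,130)):k=m&(Z>a)&(Z<b);print(R(W[k]),np.median(Z[k]))
p=shot('scene','s5')[0];cv2.imwrite('pics/c5.png',cv2.resize(p[110:310,200:400,::-1],(600,600)))
E
```

```text
(0, array([0., 0.]), array([0., 0.]), np.float64(0.0)) nan
(0, array([0., 0.]), array([0., 0.]), np.float64(0.0)) nan
  return _methods._mean(a, axis=axis, dtype=dtype,
  ret = ret.dtype.type(ret / rcount)
```

View pics/c5.png

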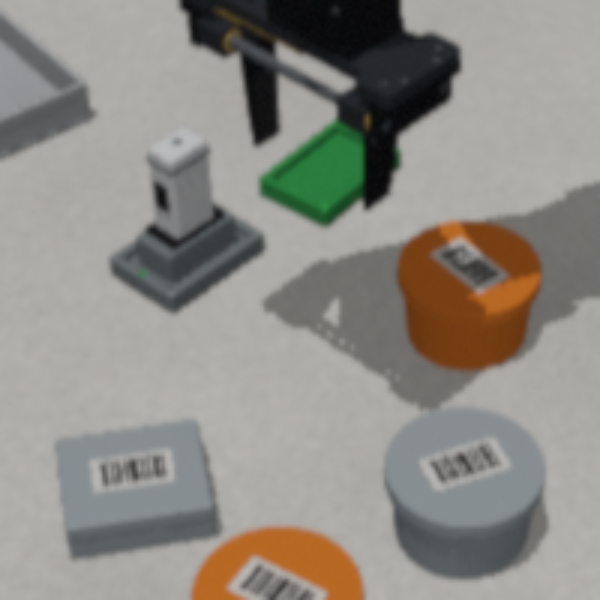

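The scanner stands upright in the middle of the dock (c5 at about (183,190)), released and clear of the gripper, and the grey tub has not moved (about (465,470)). I hand the job in.

```bash
python3 -c "
from cell import env
print(env.job_done())"
```

```text
the job is handed in; nothing more can be done
None
```

I scanned the tub's label and put the scanner back upright in the dock, released, with the tub left where it stood; the job is handed in at about 17.5 s of the 48 s, but no verdict came back.

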